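# Gauge the depth of the implant bore

## Robot

A 6-joint arm with a two-finger parallel gripper is mounted at the origin on the work surface. World frame = base frame: x ahead of the robot, y to its left, z up, the work surface at z = 0. Lengths are in m, angles in degrees, forces in N, time in s.
With the tool pointing down it reaches from about 0.25 to 0.8 m from the base axis. Payload 8.5 kg.
Tool frame: the origin (TCP) lies midway between the tips of the shut fingers; the grasp point (between the pads) lies 19 mm behind it; z points along the fingers, y is the line along which they close (so a half turn about z gives the same grasp; the last joint's range is limited). The gripper opens to 85 mm and grips with 20 to 120 N. Pads are 22 mm wide; open, the fingers measure 114 mm over their backs; the gripper's body (76 mm by 85 mm) begins 54 mm behind the grasp point. The pads swing forward as they close: fully open they stand 13 mm farther back than shut.
Start: joints at [67.781, 13.648, -0.773, 75.585, 0, 90], TCP at [0.199, 0.486, 0.231] pointing down, gripper open.
Joint ranges: [-152.45, 152.45], [-59.26, 108.67], [-65.41, 83.53], [-104.44, 129.93], [-82.83, 76.93], [-180, 180]. Speed limits (degrees/s): [127.2, 127.2, 159.86, 180, 180, 180].

## Interface

Orientations are given as a 3x3 rotation matrix whose columns are the frame's x, y, z axes.
In Python, from workcell import get_obs, snapshot, hand_in gives the robot as it stands.
- The arm moves only by the tool arm_command, never from a script. Its argument "deltas" is a list of rows, each a list of 5 numbers: the shift along the tool's x, y, z in cm, then the turn about the tool's z in degrees, then the closure, from 0 (fully open) to 1 (shut). A call has exactly 10 rows; each row shifts and turns the commanded pose from where the row before left it, along the tool's axes as they then stand; what a row does not reach is not made up. A row lasts 1/10 s, in which the tool goes at most 50 mm and 8.59 degrees, less where a joint would pass 70% of its speed; a pose out of reach is approached as far as the arm can. A call is refused whole if a number of a shift passes 5 or a number of a turn 8.59, either way. A call with a gripper value outside its range is refused whole. The fingers move at their own pace and stop on an object; "force" is the grip in N (left out, the last holds). Time passes only in rows, so rows that do not move let the fingers close, or fill a call up. It gives the time, the measured TCP pose, the force, the opening and the grip force at its end, in the units of the state.
- get_obs(): the state, without advancing time (a new reading comes with each control period).
- snapshot(name): name is "scene" or "side" or "wrist"; returns a dict with "pixels" (384x512x3 uint8, red, green, blue), "camera_matrix" (3x3 intrinsics, pixels), "eye" and "attitude" of the camera in the world; the wrist camera has in their place "tool_from_camera" (4x4, takes a point from camera to tool coordinates, whose origin is the TCP and whose axes are the flange's). Camera axes: x right, y down, z forward; pixel columns grow to the right and rows downward; lengths in m; the calibration is good to about 2 mm. A picture is of the moment at which its call begins: read the wrist's pose just before it. There is no depth.
- hand_in(): hands the job in; it is judged then, once.
The state is a dict: "t": time; "joints": joint angles; "qvel": joint speeds; "joint_efforts": joint torques, N m; "ee_pos": TCP position; "tool_rot": TCP orientation; "force": force on the tool from outside, world axes, zero at the start; "moment": the same for the moment, N m; "width": opening from 0.0 (shut) to 1.0 (fully open); "grip_force": force on a finger pad.
Only numpy, scipy, OpenCV 4.12 (cv2) and the standard library are available. Lean on these libraries where they do the work, as an engineer would, in place of code of your own. Each camera call takes 0.05 s, during which the arm holds its last target. There are 200 camera calls.

## Task

Take the depth gauge out of its stand and lower its rod upright into the blue-ringed bore of the jaw model until the tip really stands on the bottom, and keep it pressed there lightly and steadily for about two seconds, so that the rim pushes the red stop up to the reading. Then draw the gauge out and hang it back in its stand as it was, the stop still keeping its reading: do not touch the stop with the fingers or bump it against the stand, do not press hard on the bottom, and leave the other things alone.

Things in the scene. Friction and masses are not known exactly. Their poses are not given: they have to be found in the camera images.
- handle (a point): Depth gauge (loose, 0.15 kg): this point is the middle of its upright round green handle (diameter 24, length 60), z up along the gauge's axis. Below the handle is a flange, diameter 48, 6 thick; its underside is 36 below this point. Below that hangs a steel rod, diameter 10, with a thinner tip. It starts in the stand, flange on the top plate.
- tip: Tip of the gauge: a pin of diameter 6, 7 long, at the lower end of the rod, fixed to it. Origin: centre of its lower end, 106 below handle along the gauge's axis. It must press on the bore's bottom with 1.5 to 20 N (besides the stop's drag, up to 2.5 N) for 1 s without a break; more than 20 N marks the model.
- stop: Red stop collar on the gauge's rod, diameter 24, 8 thick. Origin: centre of its underside. Slides on the rod with 2.5 N friction, stays where pushed. Starts 14 to 18 above the tip's lower end, travel 45. When the rod goes down a hole the rim of the hole pushes the stop up (drag while sliding, not the bottom) and so it keeps the depth as its reading.
- jaw: Enlarged teaching model of a jaw piece, fixed to the table. Origin: centre of its underside. Bone-coloured middle part 56 (x) by 50 (y), 60 high, flat on top, with pink gum and one big white tooth on either side along its y axis (tooth centres 45 off, tops 73 high, 30 wide).
- bore_mouth (a point): Centre of the mouth of the blind bore in the flat top of the bone-coloured part (60 above the table), ringed in blue. The bore is vertical, diameter 14 with a 2 chamfer. Its depth is unknown, anywhere from 24 to 46, and has to be found by feel. Its bottom is flat and hard and does not give.
- stand: Gauge stand, fixed: grey base 90 by 90, four posts, aluminium top plate 80 by 80 whose top is 90 above the table, with a round through hole of diameter 36 in its middle, in which rod and stop hang freely. Origin: centre of the base's underside.
- seat (a point): Centre of the hole in the stand's top plate, at the height of its top face, where the gauge's flange rests.
- gel_jar: Bystander, to be left alone: round green jar, diameter 72, height 100. Origin: under its middle.
- dish: Bystander, to be left alone: small open steel bowl, diameter 80, height 30. Origin: under its middle.
- probe: Bystander, to be left alone: thin steel hand instrument lying in the tray, 155 long. Origin: under its middle.
- scaler: Bystander, to be left alone: thin instrument with a blue handle lying in the tray, 155 long. Origin: under its middle.
- driver: Bystander, to be left alone: black-handled screwdriver lying on the cloth, 150 long. Origin: under its middle.
- abutment: Bystander, to be left alone: brass stepped part standing on the cloth, diameter 26, height 34. Origin: under its middle.
- rinse_bottle: Bystander, to be left alone: white bottle, diameter 60, height 150. Origin: under its middle.
Not all that is in view belongs to the job. What is shaped like the part that bears handle but orange or yellow is not meant. Leave any turquoise look-alike of the jaw alone.

How it is judged:
By the outcome, as a careful person would: the job done as asked, in the order asked, and still so for the second after the job is handed in, with the robot touching nothing.
It also fails if it takes over 64 s, if anything falls off the work surface, if the arm or the gripper's body presses on something with over 40 N, if the wrist force passes 120 N, or if a joint passes its speed limit or range.

## Working session

There is one attempt and no reset: what is moved stays moved. The work goes in short steps, Python scripts to look and compute and a tool call to move; the robot and the scene stay as the last step left them, time stands still between calls to the robot, and variables do not carry over. Pictures are saved under pics/ and viewed, at most 10 in all, crops included, and the job is handed in when it is done.

Besides the shell and the picture viewer there is one more tool, called after "Request:" by a JSON object that holds its "fn" and its "kwargs", one argument or row to a line. arm_command: Moves the arm, as the interface text tells. Its arguments: {"type":"object","properties":{"deltas":{"type":"array","items":{"type":"array","items":{"type":"number"}}},"force":{"type":"number"}},"required":["deltas"]}

```bash
mkdir -p pics; cat > h.py <<'E'
import numpy as np,cv2
from workcell import get_obs,snapshot,hand_in
def save(s,n): cv2.imwrite(f'pics/{n}.png',s['pixels'][:,:,::-1])
def pose(s,o=None):
    if 'eye' in s: return np.array(s['eye']),np.array(s['attitude'])
    T=np.array(s['tool_from_camera']);R=np.array(o['tool_rot']);return R@T[:3,3]+np.array(o['ee_pos']),R@T[:3,:3]
def ray(s,uv,o=None):
    e,R=pose(s,o);d=R@np.linalg.inv(np.array(s['camera_matrix']))@np.array([uv[0],uv[1],1.]);return e,d
def plane(s,uv,z,o=None):
    e,d=ray(s,uv,o);return e+d*(z-e[2])/d[2]
def proj(s,p,o=None):
    e,R=pose(s,o);q=np.array(s['camera_matrix'])@(R.T@(np.array(p)-e));return q[:2]/q[2]
E
python3 - <<'E'
from h import *
o=get_obs();print(o)
ims=[]
for n in('scene','side','wrist'):
    s=snapshot(n);save(s,n);print(n,s['camera_matrix'],s.get('eye'),s.get('attitude'),s.get('tool_from_camera'))
E
```

```text
{'t': 0.0, 'joints': array([ 6.77818420e+01,  1.36819610e+01, -8.17430486e-01,  7.55845649e+01,
        1.09398604e-03,  9.00001507e+01]), 'qvel': array([-0.03058139, -0.01152189, -0.01696417,  0.05541143, -0.00987364,
       -0.05219594]), 'joint_efforts': array([-1.06958923e-03, -5.38773644e+01,  3.46437263e+01,  1.85069995e-02,
       -3.36195387e-05,  2.87774412e-05]), 'ee_pos': array([0.19835554, 0.48563091, 0.23066512]), 'tool_rot': array([[-9.25749789e-01,  3.78136220e-01, -5.71761189e-04],
       [ 3.78136652e-01,  9.25748806e-01, -1.34929538e-03],
       [ 1.90897840e-05, -1.46531377e-03, -9.99998926e-01]]), 'force': array([ 0.05709614,  1.19364265, -0.09546521]), 'moment': array([0.02696305, 0.01098994, 0.01194441]), 'grip_force': 0.0, 'width': 0.9994649796020272}
scene [[350.21261133   0.         246.70887643]
 [  0.         350.21261133 187.49079716]
 [  0.           0.           1.        ]] [ 1.20098909 -0.01466305  0.95262689] [[ 0.06131611  0.80386671 -0.59164064]
 [ 0.99794625 -0.0603831   0.02138158]
 [-0.01853715 -0.59173659 -0.80591823]] None
side [[460.49333764   0.         256.29093267]
 [  0.         460.49333764 192.14180538]
 [  0.           0.           1.        ]] [0.0019976  0.9974023  0.79823982] [[-0.87416333 -0.23791718  0.42336025]
 [-0.48531205  0.45962305 -0.74378684]
 [-0.01762646 -0.85565301 -0.51724968]] None
wrist [[295.83272744   0.         261.38085112]
 [  0.         295.83272744 188.34306681]
 [  0.           0.           1.        ]] None None [[ 3.31692130e-04 -9.54238601e-01 -2.99046119e-01  7.57731319e-02]
 [ 9.99999937e-01  2.78657703e-04  2.19986712e-04  3.32180401e-04]
 [-1.26588308e-04 -2.99046173e-01  9.54238634e-01 -1.43381356e-01]
 [ 0.00000000e+00  0.00000000e+00  0.00000000e+00  1.00000000e+00]]
```

View pics/scene.png

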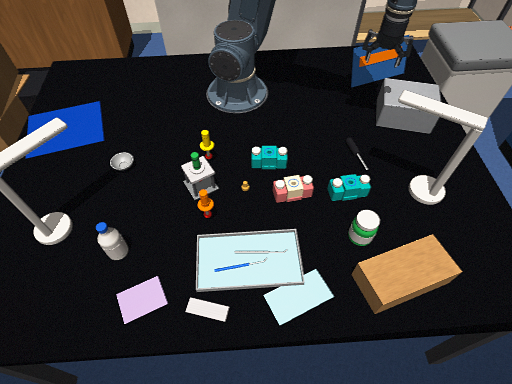

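View pics/side.png

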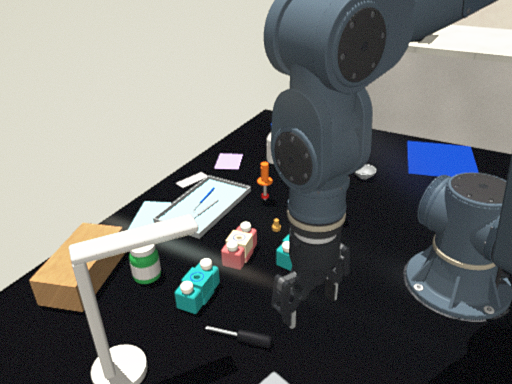

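The scene shows the green gauge in its stand at about (196,160). The yellow look-alike is at (206,140) and the orange one at (206,200). The pink and bone jaw is at (293,188), with turquoise look-alikes at (269,157) and (349,187). In the side view the arm hides the stand.

```bash
python3 - <<'E'
from h import *
s=snapshot('scene');im=s['pixels'];hsv=cv2.cvtColor(im,cv2.COLOR_RGB2HSV)
def blobs(name,lo,hi,box,zs):
    m=cv2.inRange(hsv,lo,hi);k=np.zeros_like(m);x0,y0,x1,y1=box;k[y0:y1,x0:x1]=m[y0:y1,x0:x1]
    n,l,st,c=cv2.connectedComponentsWithStats(k)
    for i in range(1,n):
        if st[i,4]>5:print(name,st[i],c[i].round(1),[plane(s,c[i],z)[:2].round(3) for z in zs])
blobs('green',(45,120,40),(80,255,255),(170,130,225,215),[.126])
blobs('yellow',(22,150,80),(35,255,255),(170,110,225,215),[.126,.1,.05])
blobs('orange',(8,150,80),(20,255,255),(170,130,225,230),[.126,.1,.05])
blobs('blue',(95,100,40),(125,255,255),(270,165,315,210),[.06])
blobs('white',(0,0,190),(180,40,255),(265,165,320,210),[.073])
blobs('pinkred',(0,60,60),(7,255,255),(170,130,320,230),[.05,0])
blobs('plate',(0,0,120),(180,40,255),(170,145,225,205),[.09])
c=cv2.resize(im[110:230,170:330],(800,600),interpolation=cv2.INTER_CUBIC);cv2.imwrite('pics/crop.png',c[:,:,::-1])
E
```

```text
green [190 152  10  18 117] [195.2 159.5] [array([ 0.474, -0.147])]
yellow [200 130  14  21 203] [205.9 141.2] [array([ 0.398, -0.114]), array([ 0.372, -0.117]), array([ 0.324, -0.123])]
orange [197 189  17  23 251] [204.5 201.2] [array([ 0.634, -0.116]), array([ 0.616, -0.119]), array([ 0.581, -0.125])]
white [284 175  19  16 152] [293.1 182.5] [array([0.547, 0.155])]
white [303 175   9   9  56] [307.  178.7] [array([0.535, 0.201])]
white [276 180   9   9  54] [279.6 183.4] [array([0.547, 0.113])]
pinkred [205 153   7   6  27] [208.3 155.9] [array([ 0.394, -0.114]), array([ 0.349, -0.12 ])]
pinkred [273 176  41  27 406] [291.9 192.2] [array([0.567, 0.15 ]), array([0.532, 0.16 ])]
pinkred [203 211   9   7  34] [207.3 214.4] [array([ 0.63 , -0.116]), array([ 0.599, -0.122])]
plate [181 156  34  44 547] [196.4 173.1] [array([ 0.5  , -0.147])]
plate [206 186  12   7  42] [211.  188.8] [array([ 0.565, -0.101])]
```

View pics/crop.png

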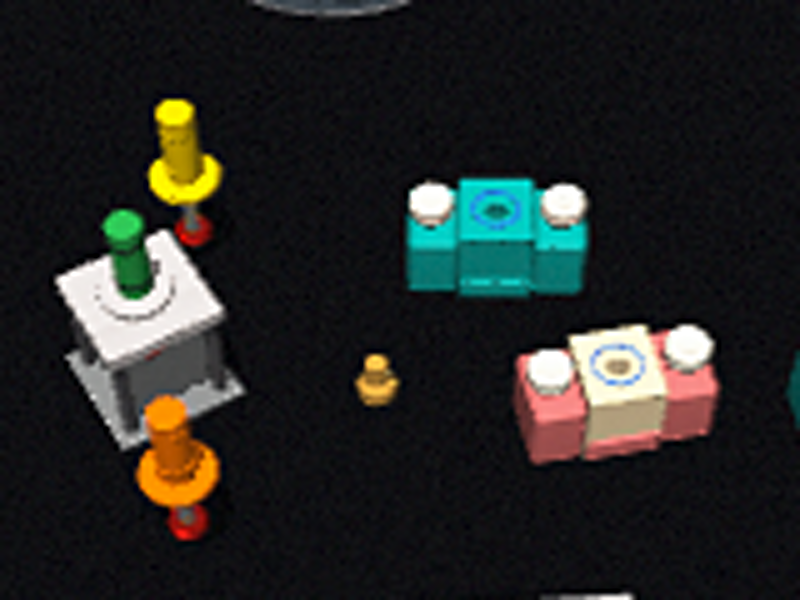

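The crop confirms it: the green gauge sits in the white-topped stand, and the blue-ringed bore is at crop (617,364), which is full-image (293.4,182.8). I'll go over the jaw first for a close look, then on to the gauge.

Request:
{"fn": "arm_command", "kwargs": {
  "deltas": [
    [-2,-0.8,0.2,0,0],
    [-4,-1.5,0.4,0,0],
    [-4.5,-1.7,0.4,0,0],
    [-4.5,-1.7,0.4,0,0],
    [-4.5,-1.7,0.4,0,0],
    [-4.5,-1.7,0.4,0,0],
    [-4.5,-1.7,0.4,0,0],
    [-4.5,-1.7,0.4,0,0],
    [-4.5,-1.7,0.4,0,0],
    [-4.5,-1.7,0.4,0,0]
  ]
}}

```text
t: 1.2
ee_pos: [0.5284, 0.1782, 0.1931]
tool_rot: [[-0.926, 0.378, -0.0], [0.378, 0.926, 0.0], [0.0, 0.0, -1.0]]
force: [0.1, 0.8, 0.4]
width: 0.997
grip_force: 0.0
```

Request:
{"fn": "arm_command", "kwargs": {
  "deltas": [
    [-2.3,-1,0.2,0,0],
    [-1,-0.2,0,0,0],
    [0,0,0,0,0],
    [0,0,0,0,0],
    [0,0,0,0,0],
    [0,0,0,0,0],
    [0,0,0,0,0],
    [0,0,0,0,0],
    [0,0,0,0,0],
    [0,0,0,0,0]
  ]
}}

```text
t: 2.2
ee_pos: [0.5531, 0.1564, 0.1913]
tool_rot: [[-0.926, 0.378, -0.0], [0.378, 0.926, -0.0], [-0.0, -0.0, -1.0]]
force: [0.1, 0.8, 0.3]
width: 0.995
grip_force: 0.0
```

```bash
python3 - <<'E'
from h import *
o=get_obs();s=snapshot('wrist');save(s,'w1');print(o['t'],o['ee_pos'],o['joints'].round(1),o['tool_rot'].round(3).tolist(),o['force'])
im=s['pixels'];hsv=cv2.cvtColor(im,cv2.COLOR_RGB2HSV)
m=cv2.inRange(hsv,(100,90,60),(125,255,255))
cs,_=cv2.findContours(m,cv2.RETR_EXTERNAL,cv2.CHAIN_APPROX_NONE)
for c in cs:
    if len(c)>25:
        e=cv2.fitEllipse(c);print('blue',e,plane(s,e[0],.06,o).round(4))
E
```

```text
2.2 [0.55314069 0.15644068 0.19131166] [15.8 19.4  1.5 72.1 -0.  38. ] [[-0.926, 0.378, -0.0], [0.378, 0.926, -0.0], [-0.0, -0.0, -1.0]] [0.1327433  0.84918703 0.26772367]
blue ((255.24172973632812, 166.6497039794922), (23.423864364624023, 29.13256072998047), 120.13507843017578) [0.5406 0.1557 0.06  ]
blue ((257.7077941894531, 162.8025665283203), (32.133975982666016, 32.93702697753906), 103.35063934326172) [0.538  0.1593 0.06  ]
blue ((451.7532653808594, 95.98640441894531), (34.4718017578125, 41.82748031616211), 42.49123001098633) [0.5471 0.3415 0.06  ]
blue ((124.12242126464844, 41.08197784423828), (37.541526794433594, 44.41749954223633), 149.49148559570312) [0.3989 0.095  0.06  ]
```

View pics/w1.png

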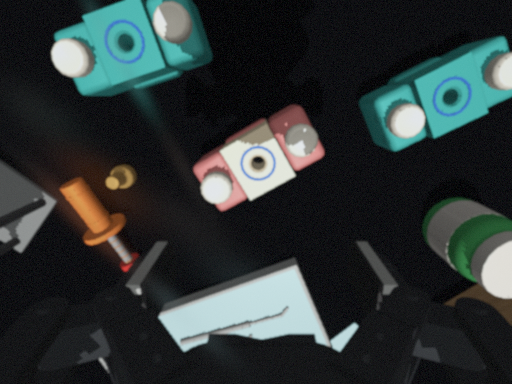

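The ring and bore centre is at (258,163) in the wrist view, which gives (0.538, 0.159) and agrees with the scene camera. Next is the gauge.

Request:
{"fn": "arm_command", "kwargs": {
  "deltas": [
    [-0.5,-2,-0.8,0,0],
    [-0.5,-4,-0.8,0,0],
    [-0.5,-4.5,-0.8,0,0],
    [-0.5,-4.5,-0.8,0,0],
    [-0.5,-4.5,-0.8,0,0],
    [-0.5,-4.5,-0.8,0,0],
    [-0.5,-4,-0.6,0,0],
    [-0.5,-2,-0.2,0,0],
    [0,-1,0,0,0],
    [0,0,0,0,0]
  ]
}}

```text
t: 3.25
ee_pos: [0.4726, -0.1464, 0.2472]
tool_rot: [[-0.925, 0.38, -0.0], [0.38, 0.925, 0.0], [0.0, -0.0, -1.0]]
force: [-0.3, -0.1, 0.5]
width: 1.006
grip_force: 0.0
```

Request:
{"fn": "arm_command", "kwargs": {
  "deltas": [
    [0,0,0,0,0.2],
    [0,0,0,0,0.2],
    [0,0,0,0,0.2],
    [0,0,0,0,0.2],
    [0,0,0,0,0.2],
    [0,0,0,0,0.2],
    [0,0,0,0,0.2],
    [0,0,0,0,0.2],
    [0,0,0,0,0.2],
    [0,0,0,0,0.2]
  ]
}}

```text
t: 4.25
ee_pos: [0.473, -0.1458, 0.2473]
tool_rot: [[-0.926, 0.378, -0.0], [0.378, 0.926, -0.0], [0.0, -0.0, -1.0]]
force: [1.0, 0.6, -0.3]
width: 0.801
grip_force: 0.0
```

```bash
python3 - <<'E'
from h import *
o=get_obs();s=snapshot('wrist');save(s,'w2');print(o['t'],o['ee_pos'],o['joints'].round(1),o['width'],o['force'])
im=s['pixels'];hsv=cv2.cvtColor(im,cv2.COLOR_RGB2HSV)
m=cv2.inRange(hsv,(45,120,30),(80,255,255))
n,l,st,c=cv2.connectedComponentsWithStats(m)
for i in range(1,n):
    if st[i,4]>200:
        print(st[i],c[i],plane(s,c[i],.126,o).round(4))
# predicted top / bottom of handle
for z in(.156,.096):print(proj(s,[.474,-.147,z],o))
E
```

```text
4.25 [ 0.4729863  -0.14578044  0.24732101] [-17.1  10.4  -2.7  76.9  -0.    5.1] 0.8013258193554522 [ 0.96079896  0.55023111 -0.28364311]
[254 171  23  23 292] [264.45547945 180.0890411 ] [ 0.4734 -0.1425  0.126 ]
[260.03419529 192.48114731]
[260.28624918 174.25952671]
```

View pics/w2.png

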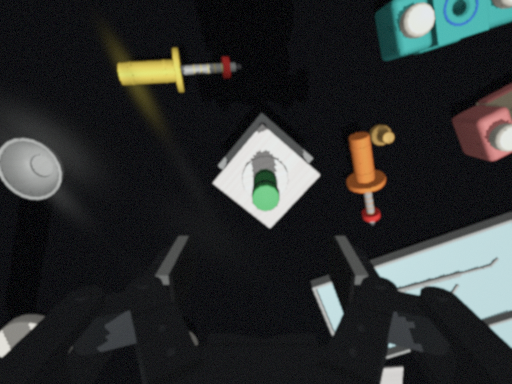

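The handle's top disc is at about (265,197) and its side runs up to about (265,170). The mask missed the bright top, so I'll redo it.

```bash
python3 - <<'E'
from h import *
o=get_obs();s=snapshot('wrist');im=s['pixels'];hsv=cv2.cvtColor(im,cv2.COLOR_RGB2HSV)
print(hsv[197,265],hsv[178,265])
m=cv2.inRange(hsv,(45,100,20),(90,255,255));m[:140]=0;m[225:]=0;m[:,:235]=0;m[:,295:]=0
top=cv2.inRange(hsv,(45,100,int(hsv[197,265][2]*.85)),(90,255,255))&m
top=cv2.morphologyEx(top,cv2.MORPH_OPEN,np.ones((7,7),np.uint8))
for k,z in((top,.156),(m,.126)):
    ys,xs=np.nonzero(k);uv=((xs.min()+xs.max())/2,(ys.min()+ys.max())/2)
    print(xs.min(),xs.max(),ys.min(),ys.max(),uv,plane(s,uv,z,o).round(4))
    c=max(cv2.findContours(k,0,1)[0],key=len);e=cv2.fitEllipse(c);print(e,plane(s,e[0],z,o).round(4))
E
```

```text
[ 67 106 206] [ 66 136  75]
254 277 187 208 (np.float64(265.5), np.float64(197.5)) [ 0.4798 -0.1444  0.156 ]
((265.4130554199219, 197.3454132080078), (22.09401512145996, 24.04244041442871), 84.87980651855469) [ 0.4797 -0.1445  0.156 ]
250 277 170 223 (np.float64(263.5), np.float64(196.5)) [ 0.488  -0.1494  0.126 ]
((264.9586486816406, 190.5971221923828), (23.654781341552734, 39.782379150390625), 177.36331176757812) [ 0.4831 -0.1459  0.126 ]
```

```bash
python3 - <<'E'
from h import *
im=cv2.imread('pics/w2.png')[140:230,205:325]
cv2.imwrite('pics/c2.png',cv2.resize(np.clip(im*1.5,0,255).astype('uint8'),(800,600),interpolation=cv2.INTER_CUBIC))
E
```

```text
(no output)
```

View pics/c2.png

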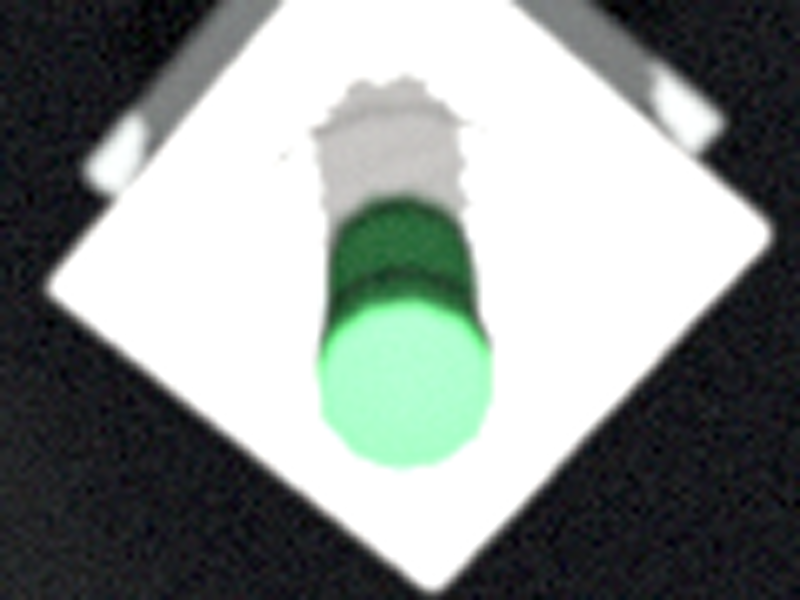

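The top disc centre is at (265.9,197.4) and the handle is upright, so the gauge axis is at (0.4798, -0.1444). Going down to grasp.

```bash
python3 - <<'E'
from h import *
o=get_obs();s=snapshot('wrist')
print([plane(s,p,.09,o)[:2].round(4) for p in((212.5,183),(320.5,175),(269.8,228.5),(262,113))])
print(o['ee_pos'])
E
```

```text
[array([ 0.4652, -0.1981]), array([ 0.5001, -0.0894]), array([ 0.5371, -0.1614]), array([ 0.4183, -0.1224])]
[ 0.47298624 -0.14578586  0.24730877]
```

Request:
{"fn": "arm_command", "kwargs": {
  "deltas": [
    [-0.6,0.4,0.8,0,0.2],
    [0,0,1.5,0,0.2],
    [0,0,1.8,0,0.2],
    [0,0,1.8,0,0.2],
    [0,0,1.8,0,0.2],
    [0,0,1.8,0,0.2],
    [0,0,1.8,0,0.2],
    [0,0,1.2,0,0.2],
    [0,0,0.6,0,0.2],
    [0,0,0.2,0,0.2]
  ],
  "force": 40
}}

```text
t: 5.4
ee_pos: [0.48, -0.1442, 0.1138]
tool_rot: [[-0.926, 0.378, -0.001], [0.378, 0.926, 0.0], [0.001, -0.0, -1.0]]
force: [-0.4, 0.7, -0.6]
width: 0.798
grip_force: 0.0
```

Request:
{"fn": "arm_command", "kwargs": {
  "deltas": [
    [0,0,0.2,0,0.2],
    [0,0,0,0,0.3],
    [0,0,0,0,0.4],
    [0,0,0,0,0.5],
    [0,0,0,0,0.6],
    [0,0,0,0,0.7],
    [0,0,0,0,0.8],
    [0,0,0,0,0.9],
    [0,0,0,0,1],
    [0,0,0,0,1]
  ],
  "force": 40
}}

```text
t: 6.4
ee_pos: [0.4802, -0.1444, 0.1125]
tool_rot: [[-0.926, 0.378, 0.0], [0.378, 0.926, -0.0], [-0.0, -0.0, -1.0]]
force: [-1.6, -0.4, 3.8]
width: 0.268
grip_force: 39.1
```

Request:
{"fn": "arm_command", "kwargs": {
  "deltas": [
    [0,0,0,0,1],
    [0,0,0,0,1],
    [0,0,0,0,1],
    [0,0,0,0,1],
    [0,0,0,0,1],
    [0,0,0,0,1],
    [0,0,0,0,1],
    [0,0,0,0,1],
    [0,0,0,0,1],
    [0,0,0,0,1]
  ],
  "force": 40
}}

```text
t: 7.4
ee_pos: [0.4802, -0.1444, 0.1125]
tool_rot: [[-0.926, 0.378, 0.0], [0.378, 0.926, -0.0], [-0.0, -0.0, -1.0]]
force: [-1.3, -1.3, 4.8]
width: 0.27
grip_force: 39.2
```

The grip holds at 23 mm and the plate corners put the seat centre at about (0.480,-0.143). I'll lift straight up, then look from the side camera before the traverse.

Request:
{"fn": "arm_command", "kwargs": {
  "deltas": [
    [0,0,-0.1,0,1],
    [0,0,-0.4,0,1],
    [0,0,-0.8,0,1],
    [0,0,-1.2,0,1],
    [0,0,-1.5,0,1],
    [0,0,-1.5,0,1],
    [0,0,-1.5,0,1],
    [0,0,-1.5,0,1],
    [0,0,-0.8,0,1],
    [0,0,-0.2,0,1]
  ],
  "force": 50
}}

```text
t: 8.4
ee_pos: [0.4806, -0.1444, 0.2087]
tool_rot: [[-0.926, 0.378, 0.002], [0.378, 0.926, -0.001], [-0.002, 0.0, -1.0]]
force: [0.5, 0.0, -1.1]
width: 0.267
grip_force: 48.9
```

Request:
{"fn": "arm_command", "kwargs": {
  "deltas": [
    [0.2,1,0,0,1],
    [0.5,2.5,0,0,1],
    [0.7,3.5,0,0,1],
    [0.8,4,0,0,1],
    [0.8,4,0,0,1],
    [0.8,4,0,0,1],
    [0.8,4,0,0,1],
    [0.7,3.5,0,0,1],
    [0.5,2.5,0,0,1],
    [0.3,1.3,0,0,1]
  ],
  "force": 50
}}

```text
t: 9.4
ee_pos: [0.5378, 0.1618, 0.2063]
tool_rot: [[-0.927, 0.376, -0.002], [0.376, 0.927, -0.0], [0.001, -0.001, -1.0]]
force: [0.4, -0.2, -0.8]
width: 0.267
grip_force: 49.2
```

Request:
{"fn": "arm_command", "kwargs": {
  "deltas": [
    [0,0,0,0,1],
    [0,0,0,0,1],
    [0,0,0,0,1],
    [0,0,0,0,1],
    [0,0,0,0,1],
    [0,0,0,0,1],
    [0,0,0,0,1],
    [0,0,0,0,1],
    [0,0,0,0,1],
    [0,0,0,0,1]
  ],
  "force": 50
}}

```text
t: 10.4
ee_pos: [0.5382, 0.1593, 0.2073]
tool_rot: [[-0.926, 0.378, -0.0], [0.378, 0.926, -0.0], [-0.0, -0.0, -1.0]]
force: [0.7, -0.4, -1.8]
width: 0.265
grip_force: 49.2
```

```bash
python3 - <<'E'
from h import *
o=get_obs();print(o['t'],o['ee_pos'],o['force'],o['moment'],o['width'])
S={n:snapshot(n) for n in('scene','side','wrist')}
p=o['ee_pos']
tiles=[]
for n,s in S.items():
    tip=p-[0,0,.0925];a=proj(s,tip,o);b=proj(s,[.538,.1593,.06],o);print(n,a,b,proj(s,p,o))
    c=((a+b)/2).astype(int);x=max(0,min(512-130,c[0]-65));y=max(0,min(384-200,c[1]-100));print(x,y)
    tiles.append(cv2.resize(s['pixels'][y:y+200,x:x+130],(260,400),interpolation=cv2.INTER_CUBIC))
cv2.imwrite('pics/t3.png',np.hstack(tiles)[:,:,::-1])
E
```

```text
10.4 [0.53817491 0.15928821 0.20729375] [ 0.70390925 -0.36172912 -1.7856456 ] [ 0.00741684 -0.05043805 -0.05749827] 0.2652219147567789
scene [295.25831182 171.9462742 ] [293.65087709 182.69949818] [298.28750958 151.54787816]
229 77
side [237.1989581  219.68615958] [238.05279516 236.59426191] [235.75932312 189.29865234]
172 128
wrist [260.93312708 190.45115614] [260.95753386 173.76777479] [260.68266975 242.93190275]
195 82
```

View pics/t3.png

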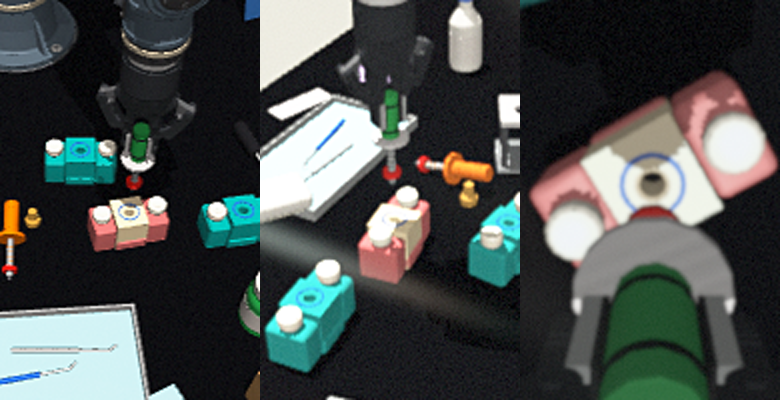

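The projected tip and bore agree with what the wrist camera shows: hole at tile (653,185), stop straight above it. The orange look-alike already lay on its side in the first wrist view, before I came near it, so it toppled by itself. Lowering towards the earliest possible bottom.

Request:
{"fn": "arm_command", "kwargs": {
  "deltas": [
    [0,0,0.3,0,1],
    [0,0,0.8,0,1],
    [0,0,1,0,1],
    [0,0,1,0,1],
    [0,0,1,0,1],
    [0,0,0.8,0,1],
    [0,0,0.6,0,1],
    [0,0,0.5,0,1],
    [0,0,0.4,0,1],
    [0,0,0.2,0,1]
  ],
  "force": 50
}}

```text
t: 11.55
ee_pos: [0.5382, 0.1593, 0.141]
tool_rot: [[-0.926, 0.378, -0.0], [0.378, 0.926, -0.0], [0.0, -0.0, -1.0]]
force: [-0.0, 0.2, -1.5]
width: 0.27
grip_force: 49.2
```

Request:
{"fn": "arm_command", "kwargs": {
  "deltas": [
    [0,0,0.2,0,1],
    [0,0,0.2,0,1],
    [0,0,0.2,0,1],
    [0,0,0.2,0,1],
    [0,0,0.2,0,1],
    [0,0,0,0,1],
    [0,0,0,0,1],
    [0,0,0,0,1],
    [0,0,0,0,1],
    [0,0,0,0,1]
  ],
  "force": 50
}}

```text
t: 12.55
ee_pos: [0.5381, 0.1593, 0.1312]
tool_rot: [[-0.926, 0.378, -0.0], [0.378, 0.926, -0.0], [0.0, -0.0, -1.0]]
force: [0.0, -0.5, -1.3]
width: 0.266
grip_force: 49.2
```

```bash
python3 - <<'E'
from h import *
o=get_obs();print(o['t'],o['ee_pos'],o['force'].round(2),o['moment'].round(3),'tip',o['ee_pos'][2]-.0925)
E
```

```text
12.55 [0.53814778 0.15926109 0.13124847] [ 0.04 -0.49 -1.26] [-0.028  0.091  0.017] tip 0.03874846520700698
```

Request:
{"fn": "arm_command", "kwargs": {
  "deltas": [
    [0,0,0.05,0,1],
    [0,0,0.05,0,1],
    [0,0,0.05,0,1],
    [0,0,0.05,0,1],
    [0,0,0,0,1],
    [0,0,0,0,1],
    [0,0,0,0,1],
    [0,0,0,0,1],
    [0,0,0,0,1],
    [0,0,0,0,1]
  ]
}}

```text
t: 13.55
ee_pos: [0.5382, 0.1593, 0.1293]
tool_rot: [[-0.926, 0.378, 0.0], [0.378, 0.926, -0.0], [-0.0, -0.0, -1.0]]
force: [0.6, 0.4, 1.3]
width: 0.267
grip_force: 49.3
```

```bash
python3 - <<'E'
from h import *
o=get_obs();print(o['ee_pos'],o['force'].round(2),o['moment'].round(3))
s=snapshot('wrist');im=s['pixels'];save(s,'w4')
c=snapshot('scene')['pixels'][130:230,250:350]
im=np.hstack([im[100:300,160:360],cv2.resize(c,(200,200),interpolation=cv2.INTER_CUBIC)])
cv2.imwrite('pics/t4.png',cv2.resize(im,(800,400))[:,:,::-1])
E
```

```text
[0.53822984 0.15927366 0.12932167] [0.57 0.42 1.34] [ 0.015  0.045 -0.025]
```

View pics/t4.png

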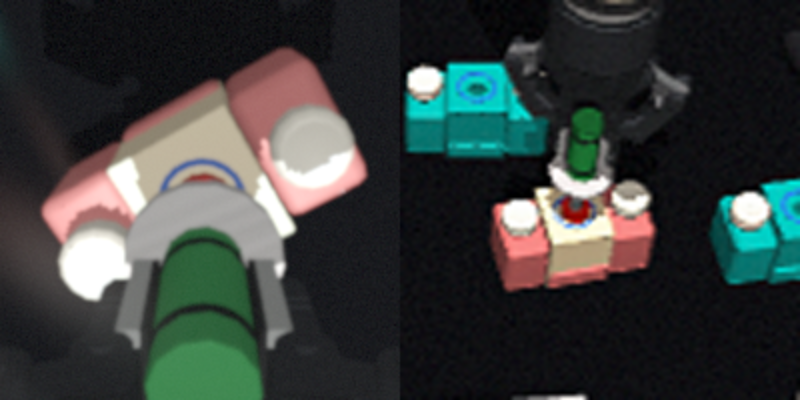

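The rod is in the bore, the stop sits on the rim, and the force shows about 2.8 N of drag. Now I feel downward in small steps.

Request:
{"fn": "arm_command", "kwargs": {
  "deltas": [
    [0,0,0.04,0,1],
    [0,0,0.03,0,1],
    [0,0,0,0,1],
    [0,0,0,0,1],
    [0,0,0,0,1],
    [0,0,0,0,1],
    [0,0,0,0,1],
    [0,0,0,0,1],
    [0,0,0,0,1],
    [0,0,0,0,1]
  ]
}}

```text
t: 14.65
ee_pos: [0.5382, 0.1593, 0.1286]
tool_rot: [[-0.926, 0.378, -0.0], [0.378, 0.926, -0.0], [0.0, -0.0, -1.0]]
force: [0.2, 0.0, 0.2]
width: 0.268
grip_force: 49.3
```

Request:
{"fn": "arm_command", "kwargs": {
  "deltas": [
    [0,0,0.04,0,1],
    [0,0,0.04,0,1],
    [0,0,0,0,1],
    [0,0,0,0,1],
    [0,0,0,0,1],
    [0,0,0,0,1],
    [0,0,0,0,1],
    [0,0,0,0,1],
    [0,0,0,0,1],
    [0,0,0,0,1]
  ]
}}

```text
t: 15.65
ee_pos: [0.5382, 0.1593, 0.1278]
tool_rot: [[-0.926, 0.378, -0.0], [0.378, 0.926, -0.0], [0.0, -0.0, -1.0]]
force: [0.6, 0.0, 0.7]
width: 0.272
grip_force: 49.3
```

Request:
{"fn": "arm_command", "kwargs": {
  "deltas": [
    [0,0,0.04,0,1],
    [0,0,0.04,0,1],
    [0,0,0,0,1],
    [0,0,0,0,1],
    [0,0,0,0,1],
    [0,0,0,0,1],
    [0,0,0,0,1],
    [0,0,0,0,1],
    [0,0,0,0,1],
    [0,0,0,0,1]
  ]
}}

```text
t: 16.65
ee_pos: [0.5382, 0.1593, 0.127]
tool_rot: [[-0.926, 0.378, -0.0], [0.378, 0.926, -0.0], [0.0, -0.0, -1.0]]
force: [0.6, 0.3, 0.7]
width: 0.267
grip_force: 49.3
```

Request:
{"fn": "arm_command", "kwargs": {
  "deltas": [
    [0,0,0.04,0,1],
    [0,0,0.04,0,1],
    [0,0,0,0,1],
    [0,0,0,0,1],
    [0,0,0,0,1],
    [0,0,0,0,1],
    [0,0,0,0,1],
    [0,0,0,0,1],
    [0,0,0,0,1],
    [0,0,0,0,1]
  ]
}}

```text
t: 17.65
ee_pos: [0.5382, 0.1593, 0.1262]
tool_rot: [[-0.926, 0.378, -0.0], [0.378, 0.926, -0.0], [0.0, -0.0, -1.0]]
force: [0.6, 0.5, 0.0]
width: 0.266
grip_force: 49.3
```

Request:
{"fn": "arm_command", "kwargs": {
  "deltas": [
    [0,0,0.04,0,1],
    [0,0,0.04,0,1],
    [0,0,0,0,1],
    [0,0,0,0,1],
    [0,0,0,0,1],
    [0,0,0,0,1],
    [0,0,0,0,1],
    [0,0,0,0,1],
    [0,0,0,0,1],
    [0,0,0,0,1]
  ]
}}

```text
t: 18.65
ee_pos: [0.5382, 0.1593, 0.1254]
tool_rot: [[-0.926, 0.378, -0.0], [0.378, 0.926, -0.0], [-0.0, -0.0, -1.0]]
force: [1.0, 1.0, 0.5]
width: 0.269
grip_force: 49.3
```

Request:
{"fn": "arm_command", "kwargs": {
  "deltas": [
    [0,0,0.04,0,1],
    [0,0,0.04,0,1],
    [0,0,0,0,1],
    [0,0,0,0,1],
    [0,0,0,0,1],
    [0,0,0,0,1],
    [0,0,0,0,1],
    [0,0,0,0,1],
    [0,0,0,0,1],
    [0,0,0,0,1]
  ]
}}

```text
t: 19.65
ee_pos: [0.5382, 0.1592, 0.1246]
tool_rot: [[-0.926, 0.378, -0.0], [0.378, 0.926, -0.0], [0.0, -0.0, -1.0]]
force: [0.3, 0.1, -0.6]
width: 0.271
grip_force: 49.3
```

Request:
{"fn": "arm_command", "kwargs": {
  "deltas": [
    [0,0,0.04,0,1],
    [0,0,0.04,0,1],
    [0,0,0,0,1],
    [0,0,0,0,1],
    [0,0,0,0,1],
    [0,0,0,0,1],
    [0,0,0,0,1],
    [0,0,0,0,1],
    [0,0,0,0,1],
    [0,0,0,0,1]
  ]
}}

```text
t: 20.65
ee_pos: [0.5382, 0.1593, 0.1238]
tool_rot: [[-0.926, 0.378, -0.0], [0.378, 0.926, -0.0], [0.0, -0.0, -1.0]]
force: [1.2, -0.5, -0.6]
width: 0.268
grip_force: 49.3
```

Request:
{"fn": "arm_command", "kwargs": {
  "deltas": [
    [0,0,0.04,0,1],
    [0,0,0.04,0,1],
    [0,0,0,0,1],
    [0,0,0,0,1],
    [0,0,0,0,1],
    [0,0,0,0,1],
    [0,0,0,0,1],
    [0,0,0,0,1],
    [0,0,0,0,1],
    [0,0,0,0,1]
  ]
}}

```text
t: 21.65
ee_pos: [0.5382, 0.1593, 0.123]
tool_rot: [[-0.926, 0.378, -0.0], [0.378, 0.926, -0.0], [0.0, -0.0, -1.0]]
force: [0.5, -0.0, -0.3]
width: 0.266
grip_force: 49.3
```

Request:
{"fn": "arm_command", "kwargs": {
  "deltas": [
    [0,0,0.04,0,1],
    [0,0,0.04,0,1],
    [0,0,0,0,1],
    [0,0,0,0,1],
    [0,0,0,0,1],
    [0,0,0,0,1],
    [0,0,0,0,1],
    [0,0,0,0,1],
    [0,0,0,0,1],
    [0,0,0,0,1]
  ]
}}

```text
t: 22.65
ee_pos: [0.5382, 0.1593, 0.1222]
tool_rot: [[-0.926, 0.378, -0.0], [0.378, 0.926, -0.0], [-0.0, -0.0, -1.0]]
force: [-0.7, 0.0, 0.5]
width: 0.265
grip_force: 49.3
```

Request:
{"fn": "arm_command", "kwargs": {
  "deltas": [
    [0,0,0.04,0,1],
    [0,0,0.04,0,1],
    [0,0,0,0,1],
    [0,0,0,0,1],
    [0,0,0,0,1],
    [0,0,0,0,1],
    [0,0,0,0,1],
    [0,0,0,0,1],
    [0,0,0,0,1],
    [0,0,0,0,1]
  ]
}}

```text
t: 23.65
ee_pos: [0.5382, 0.1593, 0.1214]
tool_rot: [[-0.926, 0.378, -0.0], [0.378, 0.926, -0.0], [0.0, -0.0, -1.0]]
force: [0.7, 0.3, -0.9]
width: 0.269
grip_force: 49.3
```

Request:
{"fn": "arm_command", "kwargs": {
  "deltas": [
    [0,0,0.04,0,1],
    [0,0,0.04,0,1],
    [0,0,0,0,1],
    [0,0,0,0,1],
    [0,0,0,0,1],
    [0,0,0,0,1],
    [0,0,0,0,1],
    [0,0,0,0,1],
    [0,0,0,0,1],
    [0,0,0,0,1]
  ]
}}

```text
t: 24.65
ee_pos: [0.5382, 0.1593, 0.1206]
tool_rot: [[-0.926, 0.378, -0.0], [0.378, 0.926, -0.0], [0.0, -0.0, -1.0]]
force: [-0.1, -0.7, 0.6]
width: 0.269
grip_force: 49.3
```

Request:
{"fn": "arm_command", "kwargs": {
  "deltas": [
    [0,0,0.04,0,1],
    [0,0,0.04,0,1],
    [0,0,0,0,1],
    [0,0,0,0,1],
    [0,0,0,0,1],
    [0,0,0,0,1],
    [0,0,0,0,1],
    [0,0,0,0,1],
    [0,0,0,0,1],
    [0,0,0,0,1]
  ]
}}

```text
t: 25.65
ee_pos: [0.5382, 0.1592, 0.1199]
tool_rot: [[-0.926, 0.378, 0.0], [0.378, 0.926, -0.0], [-0.0, -0.0, -1.0]]
force: [0.3, -0.1, 4.5]
width: 0.267
grip_force: 49.6
```

Request:
{"fn": "arm_command", "kwargs": {
  "deltas": [
    [0,0,0.01,0,1],
    [0,0,0,0,1],
    [0,0,0,0,1],
    [0,0,0,0,1],
    [0,0,0,0,1],
    [0,0,0,0,1],
    [0,0,0,0,1],
    [0,0,0,0,1],
    [0,0,0,0,1],
    [0,0,0,0,1]
  ]
}}

```text
t: 26.65
ee_pos: [0.5383, 0.1592, 0.1199]
tool_rot: [[-0.926, 0.378, 0.0], [0.378, 0.926, -0.0], [-0.0, 0.0, -1.0]]
force: [-0.9, -0.5, 5.6]
width: 0.268
grip_force: 49.8
```

```bash
python3 - <<'E'
from h import *
for i in range(3):
    o=get_obs();print(o['t'],o['ee_pos'],o['force'].round(2),o['moment'].round(3));snapshot('wrist')
E
```

```text
26.65 [0.53826258 0.15923534 0.11986121] [-0.92 -0.45  5.58] [-0.182  0.192  0.033]
26.7 [0.53828149 0.15925368 0.11987821] [-1.38 -1.26  5.42] [-0.112  0.201 -0.075]
26.75 [0.53825584 0.15925095 0.11987928] [-0.63 -1.18  5.23] [-0.173  0.16   0.031]
```

Contact is firm at z=0.1199 with roughly 5 N on the bottom. I'll add a little and hold it for two seconds.

Request:
{"fn": "arm_command", "kwargs": {
  "deltas": [
    [0,0,0.02,0,1],
    [0,0,0,0,1],
    [0,0,0,0,1],
    [0,0,0,0,1],
    [0,0,0,0,1],
    [0,0,0,0,1],
    [0,0,0,0,1],
    [0,0,0,0,1],
    [0,0,0,0,1],
    [0,0,0,0,1]
  ]
}}

```text
t: 27.8
ee_pos: [0.5383, 0.1593, 0.1198]
tool_rot: [[-0.926, 0.378, 0.0], [0.378, 0.926, -0.0], [-0.0, 0.0, -1.0]]
force: [-1.6, -0.6, 6.9]
width: 0.268
grip_force: 50.0
```

Request:
{"fn": "arm_command", "kwargs": {
  "deltas": [
    [0,0,0,0,1],
    [0,0,0,0,1],
    [0,0,0,0,1],
    [0,0,0,0,1],
    [0,0,0,0,1],
    [0,0,0,0,1],
    [0,0,0,0,1],
    [0,0,0,0,1],
    [0,0,0,0,1],
    [0,0,0,0,1]
  ]
}}

```text
t: 28.8
ee_pos: [0.5383, 0.1593, 0.1198]
tool_rot: [[-0.926, 0.378, 0.0], [0.378, 0.926, -0.0], [-0.0, 0.0, -1.0]]
force: [-1.2, -1.2, 6.3]
width: 0.266
grip_force: 50.0
```

Steady at about 6–7 N for over 2 s. Drawing straight out and returning above the stand.

Request:
{"fn": "arm_command", "kwargs": {
  "deltas": [
    [0,0,-0.1,0,1],
    [0,0,-0.4,0,1],
    [0,0,-0.8,0,1],
    [0,0,-1,0,1],
    [0,0,-1.3,0,1],
    [0,0,-1.5,0,1],
    [0,0,-1.5,0,1],
    [0,0,-1.2,0,1],
    [0,0,-0.8,0,1],
    [0,0,-0.2,0,1]
  ]
}}

```text
t: 29.8
ee_pos: [0.5386, 0.1594, 0.2086]
tool_rot: [[-0.926, 0.378, 0.001], [0.378, 0.926, 0.0], [-0.001, 0.001, -1.0]]
force: [0.4, -0.0, -1.3]
width: 0.27
grip_force: 49.5
```

Request:
{"fn": "arm_command", "kwargs": {
  "deltas": [
    [-0.2,-1,0,0,1],
    [-0.5,-2.5,0,0,1],
    [-0.7,-3.5,0,0,1],
    [-0.8,-4,0,0,1],
    [-0.8,-4,0,0,1],
    [-0.8,-4,0,0,1],
    [-0.8,-4,0,0,1],
    [-0.7,-3.5,0,0,1],
    [-0.5,-2.5,0,0,1],
    [-0.3,-1.3,0,0,1]
  ]
}}

```text
t: 30.8
ee_pos: [0.4787, -0.1465, 0.2069]
tool_rot: [[-0.925, 0.38, -0.001], [0.38, 0.925, -0.0], [0.001, -0.001, -1.0]]
force: [-0.1, -0.3, -1.4]
width: 0.271
grip_force: 49.3
```

Request:
{"fn": "arm_command", "kwargs": {
  "deltas": [
    [0,0,0,0,1],
    [0,0,0,0,1],
    [0,0,0,0,1],
    [0,0,0,0,1],
    [0,0,0,0,1],
    [0,0,0,0,1],
    [0,0,0,0,1],
    [0,0,0,0,1],
    [0,0,0,0,1],
    [0,0,0,0,1]
  ]
}}

```text
t: 31.8
ee_pos: [0.4801, -0.1443, 0.2075]
tool_rot: [[-0.926, 0.378, -0.0], [0.378, 0.926, -0.0], [0.0, -0.0, -1.0]]
force: [-1.0, 0.2, -1.4]
width: 0.272
grip_force: 49.3
```

```bash
python3 - <<'E'
from h import *
o=get_obs();print(o['t'],o['ee_pos'],o['force'],o['width'])
S={n:snapshot(n) for n in('scene','side','wrist')}
p=o['ee_pos'];tiles=[]
for n,s in S.items():
    a=proj(s,p-[0,0,.0925],o);b=proj(s,[.48,-.1435,.09],o);print(n,a,b,'stop',proj(s,p-[0,0,.0925-.036],o))
    c=((a+b)/2).astype(int);x=max(0,min(512-100,c[0]-50));y=max(0,min(384-150,c[1]-75));print(x,y)
    tiles.append(cv2.resize(s['pixels'][y:y+150,x:x+100],(260,390),interpolation=cv2.INTER_CUBIC))
cv2.imwrite('pics/t5.png',np.hstack(tiles)[:,:,::-1])
E
```

```text
31.8 [ 0.48005726 -0.14432483  0.20751879] [-1.04070347  0.24157405 -1.35147179] 0.2722742540006028
scene [196.3274707  163.24870944] [197.63924882 168.2899273 ] stop [194.74264811 155.61754688]
146 90
side [304.87564953 174.47491881] [304.48338202 181.71137981] stop [305.31744294 164.00599149]
254 103
wrist [260.92833246 190.45662339] [261.77570767 181.74156042] stop [260.85681292 205.71953503]
211 111
```

View pics/t5.png

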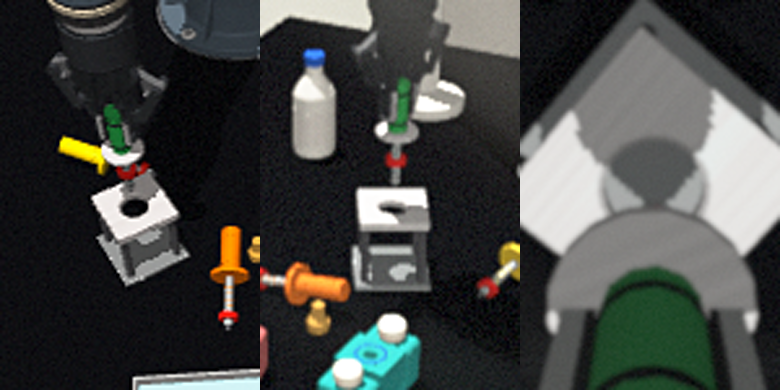

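The tiles show the gauge hanging upright over the hole, with the stop pushed well up the rod. Lowering into the stand.

Request:
{"fn": "arm_command", "kwargs": {
  "deltas": [
    [0,0,0.3,0,1],
    [0,0,0.6,0,1],
    [0,0,0.8,0,1],
    [0,0,0.8,0,1],
    [0,0,0.8,0,1],
    [0,0,0.8,0,1],
    [0,0,0.8,0,1],
    [0,0,0.8,0,1],
    [0,0,0.6,0,1],
    [0,0,0.4,0,1]
  ]
}}

```text
t: 32.95
ee_pos: [0.4799, -0.1443, 0.1399]
tool_rot: [[-0.926, 0.378, -0.001], [0.378, 0.926, 0.0], [0.001, -0.0, -1.0]]
force: [-0.1, -0.8, -1.1]
width: 0.27
grip_force: 49.3
```

Request:
{"fn": "arm_command", "kwargs": {
  "deltas": [
    [0,0,0.5,0,1],
    [0,0,0.5,0,1],
    [0,0,0.5,0,1],
    [0,0,0.4,0,1],
    [0,0,0.3,0,1],
    [0,0,0.2,0,1],
    [0,0,0.2,0,1],
    [0,0,0.1,0,1],
    [0,0,0,0,1],
    [0,0,0,0,1]
  ]
}}

```text
t: 33.95
ee_pos: [0.4801, -0.1443, 0.1136]
tool_rot: [[-0.926, 0.378, 0.0], [0.378, 0.926, -0.0], [-0.0, -0.0, -1.0]]
force: [-0.1, -0.6, -1.9]
width: 0.266
grip_force: 49.3
```

Request:
{"fn": "arm_command", "kwargs": {
  "deltas": [
    [0,0,0.04,0,1],
    [0,0,0.03,0,1],
    [0,0,0,0,1],
    [0,0,0,0,1],
    [0,0,0,0,1],
    [0,0,0,0,1],
    [0,0,0,0,1],
    [0,0,0,0,1],
    [0,0,0,0,1],
    [0,0,0,0,1]
  ]
}}

```text
t: 34.95
ee_pos: [0.4801, -0.1443, 0.1128]
tool_rot: [[-0.926, 0.378, -0.0], [0.378, 0.926, -0.0], [0.0, -0.0, -1.0]]
force: [-0.7, 0.3, -1.5]
width: 0.269
grip_force: 49.3
```

Request:
{"fn": "arm_command", "kwargs": {
  "deltas": [
    [0,0,0.03,0,1],
    [0,0,0.02,0,1],
    [0,0,0,0,1],
    [0,0,0,0,1],
    [0,0,0,0,1],
    [0,0,0,0,1],
    [0,0,0,0,1],
    [0,0,0,0,1],
    [0,0,0,0,1],
    [0,0,0,0,1]
  ]
}}

```text
t: 35.95
ee_pos: [0.4801, -0.1444, 0.1126]
tool_rot: [[-0.926, 0.378, 0.0], [0.378, 0.926, -0.0], [-0.0, -0.0, -1.0]]
force: [-2.3, 0.3, 5.4]
width: 0.268
grip_force: 49.8
```

The flange is seated, showing contact at z=0.1126 as at the start. Releasing gradually.

Request:
{"fn": "arm_command", "kwargs": {
  "deltas": [
    [0,0,0,0,0.75],
    [0,0,0,0,0.7],
    [0,0,0,0,0.65],
    [0,0,0,0,0.6],
    [0,0,0,0,0.55],
    [0,0,0,0,0.5],
    [0,0,0,0,0.4],
    [0,0,0,0,0.3],
    [0,0,0,0,0.2],
    [0,0,0,0,0.2]
  ],
  "force": 20
}}

```text
t: 36.95
ee_pos: [0.4801, -0.1443, 0.1123]
tool_rot: [[-0.926, 0.378, 0.0], [0.378, 0.926, -0.0], [-0.0, -0.0, -1.0]]
force: [-0.2, -0.4, -0.1]
width: 0.801
grip_force: 0.0
```

Request:
{"fn": "arm_command", "kwargs": {
  "deltas": [
    [0,0,0,0,0.2],
    [0,0,0,0,0.2],
    [0,0,-0.3,0,0.2],
    [0,0,-0.8,0,0.2],
    [0,0,-1.5,0,0.2],
    [0,0,-2,0,0.2],
    [0,0,-2,0,0.2],
    [0,0,-2,0,0.2],
    [0,0,-2,0,0.2],
    [0,0,-1.5,0,0.2]
  ]
}}

```text
t: 37.95
ee_pos: [0.4803, -0.1444, 0.2354]
tool_rot: [[-0.926, 0.378, 0.002], [0.378, 0.926, -0.001], [-0.002, 0.0, -1.0]]
force: [0.0, -1.3, -0.0]
width: 0.8
grip_force: 0.0
```

Request:
{"fn": "arm_command", "kwargs": {
  "deltas": [
    [2,2,-1,0,0.2],
    [2,3,-1,0,0.2],
    [2,3,0,0,0.2],
    [2,3,0,0,0.2],
    [2,3,0,0,0.2],
    [1,2,0,0,0.2],
    [0,0,0,0,0.2],
    [0,0,0,0,0.2],
    [0,0,0,0,0.2],
    [0,0,0,0,0.2]
  ]
}}

```text
t: 38.95
ee_pos: [0.4389, 0.0447, 0.2534]
tool_rot: [[-0.925, 0.379, 0.0], [0.379, 0.925, -0.0], [-0.0, -0.0, -1.0]]
force: [0.2, -0.3, -0.5]
width: 0.803
grip_force: 0.0
```

```bash
python3 - <<'E'
from h import *
o=get_obs();print(o['t'],o['ee_pos'],o['width'])
a=snapshot('scene')['pixels'][100:250,150:350];b=snapshot('side')['pixels'][110:260,212:412]
cv2.imwrite('pics/t6.png',np.hstack([cv2.resize(i,(400,300),interpolation=cv2.INTER_CUBIC) for i in(a,b)])[:,:,::-1])
E
```

```text
38.95 [0.43887256 0.04465259 0.25343295] 0.8027387587309172
```

View pics/t6.png

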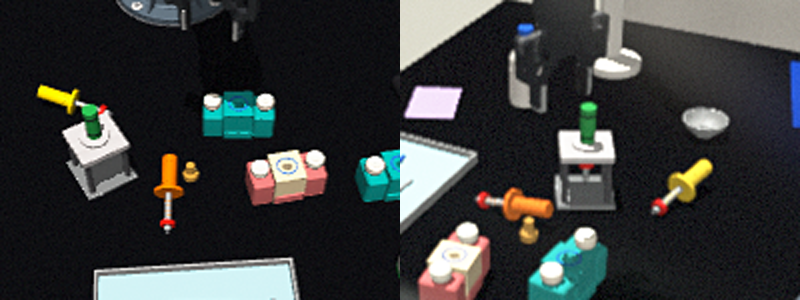

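The gauge hangs upright in its stand, flange flat on the plate. The stop shows just under the plate at (587,168), as expected for the reading. The bystanders stand where they were.

```bash
python3 -c "
from workcell import hand_in;print(hand_in())"
```

```text
the job is handed in; nothing more can be done
None
```

The job is handed in at about 39 s: the gauge read the blue-ringed bore at roughly 32.6 mm deep, held at about 5–7 N for over two seconds, and hangs back in its stand with the stop keeping its reading; the orange and yellow look-alikes toppled during the run (orange was already down at 2.2 s), but I saw no contact with either.

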